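Clear the pile on the nook desk

TASK

Take the pile on the desk apart from the top down, one thing at a time, and put each thing away in its own place: first the stamp, standing upright in the round dish, then the ink pad in the shortest tray, then the power bank in the middle-sized tray, and last the pencil tin in the longest tray, each lying flat on the floor of its tray, inside the rim. Leave the mug and the pen pot standing where they are.

Things in the scene. Friction and masses are not known exactly. Their poses are not given: they have to be found in the camera images.
- stamp: wooden hand stamp, round, 62 mm tall, upright on top of the pile: foot 40 mm across and 12 mm high, thin neck (18 mm across), and above it a knob 29 mm across whose straight side runs from 39 to 57 mm above the underside. Origin: centre of its underside; z along its axis, up. About 0.06 kg
- ink_pad: closed ink-pad case of grey plastic, flat box 80 x 50 x 16 mm, under the stamp and lying crosswise on the power bank. Origin: centre of its underside; x along the 80 mm, y along the 50 mm, z up. About 0.1 kg
- power_bank: black power bank, flat box 125 x 56 x 20 mm, lying crosswise under the ink pad and on the pencil tin. Origin: centre of its underside; x along the 125 mm, y along the 56 mm, z up. About 0.25 kg
- pencil_tin: closed metal pencil tin, box 170 x 60 x 26 mm, at the bottom of the pile, on the desk. Origin: centre of its underside; x along the 170 mm, y along the 60 mm, z up. About 0.26 kg
- stamp_dish: fixed low round dish of pale wood: outside 66 mm across, inside 58 mm across; floor 4 mm thick, rim top 10 mm above the desk; the place of the stamp. Origin: centre of its underside, on the desk; z up
- pad_tray: fixed low tray of pale wood, the shortest of the three: outside 106 x 76 mm, inside 98 x 68 mm; floor 4 mm thick, rim top 10 mm above the desk; the place of the ink pad. Origin: centre of its underside, on the desk; x along its length, y across, z up
- bank_tray: fixed low tray of pale wood, the middle-sized one: outside 151 x 82 mm, inside 143 x 74 mm; floor 4 mm thick, rim top 10 mm above the desk; the place of the power bank. Origin: centre of its underside, on the desk; x along its length, y across, z up
- tin_tray: fixed low tray of pale wood, the longest: outside 196 x 86 mm, inside 188 x 78 mm; floor 4 mm thick, rim top 10 mm above the desk; the place of the pencil tin. Origin: centre of its underside, on the desk; x along its length, y across, z up
- mug: bystander, to be left alone: white mug, 76 mm across, 90 mm high, with a handle toward its +y. Origin: centre of its underside
- pen_pot: bystander, to be left alone: dark steel pot, 68 mm across, 95 mm high, pens in it reach about 135 mm. Origin: centre of its underside
There are look-alikes about, which are no part of the job. Leave any turquoise look-alike of the power_bank alone.

How it is judged:
By the outcome, as a careful person would: the job done as asked, in the order asked, and still so for the second after the job is handed in, with the robot touching nothing.
It also fails if it takes over 112 s, if anything falls off the work surface, if the arm or the gripper's body presses on something with over 40 N, if the wrist force passes 120 N, or if a joint passes its speed limit or range.

ROBOT

A 6-joint arm with a two-finger parallel gripper is mounted at the origin on the work surface. World frame = base frame: x ahead of the robot, y to its left, z up, the work surface at z = 0. Lengths are in m, angles in rad, forces in N, time in s.
With the tool pointing down it reaches from about 0.35 to 0.975 m from the base axis. Payload 4.9 kg.
Tool frame: the origin (TCP) lies at the very end of the fingers, on their centre line; the grasp point (between the pads) lies 19 mm behind it; z points along the fingers, y is the line along which they close (so a half turn about z gives the same grasp; the last joint's range is limited). The gripper opens to 85 mm and grips with 20 to 120 N. Pads are 22 mm wide; open, the fingers measure 114 mm over their backs; the gripper's body (76 mm by 85 mm) begins 54 mm behind the grasp point. The pads swing forward as they close: fully open they stand 13 mm farther back than shut.
Start: joints at [1.146, 0.053, 1.613, -0, 1.476, -0.119], TCP at [0.188, 0.596, 0.231] pointing down, gripper open.
Joint ranges: [-3.01, 3.01], [-1.01, 2.22], [0.06, 2.58], [-1.02, 4.17], [0.09, 2.62], [-3.14, 3.14]. Speed limits (rad/s): [2.57, 2.57, 3.14, 3.14, 3.14, 3.14].

INTERFACE

Orientations are given as a rotation vector (axis times angle).
In Python, from station import get_obs, optics, ctrl gives the robot as it stands.
- The arm moves only by the shell command python3 -m pendant 'ROWS' [FORCE]. ROWS is JSON, a list of rows, each a list of 3 entries, a list of its own where there are three numbers: the shift along the tool's x, y, z in mm, then the turn, a rotation vector about the tool's x, y, z in rad, then the opening, from 0 (shut) to 1 (fully open). A call has 1 to 12 rows; each row shifts and turns the commanded pose from where the row before left it, along the tool's axes as they then stand; what a row does not reach is not made up. A row lasts 1/12 s, in which the tool goes at most 41.7 mm and 7.16 degrees, less where a joint would pass 70% of its speed; a pose out of reach is approached as far as the arm can. A call is refused whole if a number of a shift passes 41.7 or a number of a turn 0.125, either way. A call with a gripper value outside its range is refused whole. The fingers move at their own pace and stop on an object; FORCE is the grip in N (left out, the last holds). Time passes only in rows, so rows that do not move let the fingers close. It gives the time, the measured TCP pose, the force, the opening and the grip force at its end, in the units of the state.
- get_obs(): the state, without advancing time (a new reading comes with each control period).
- optics.get_image(name): name is "scene" or "top" or "wrist"; returns the picture (384x512x3 uint8, red, green, blue); there is no depth.
- optics.camera_model(name): a dict with "fx", "fy", "cx", "cy" (pixels), "distortion" ([k1, k2, p1, p2, k3] as OpenCV has them; the pictures are not rectified), "cam_to_world" (4x4, takes a point from camera to world coordinates). Camera axes: x right, y up, looking along -z (the intrinsics and any distortion apply to the point x, -y, -z); pixel columns grow to the right and rows downward; lengths in m; the calibration is good to about 2 mm. A picture is of the moment at which its call begins: read the wrist's pose just before it. camera_model takes no time and is no camera call; for the wrist camera it gives the pose at the moment of the call.
- ctrl.finish_job(): hands the job in; it is judged then, once.
The state is a dict: "t": time; "q": joint angles; "dq": joint speeds; "effort": joint torques, N m; "tool_pos": TCP position; "tool_rot": TCP orientation; "contact_force": force on the tool from outside, world axes, zero at the start; "wrist_torque": the same for the moment, N m; "opening": finger opening in m; "grip_force": force on a finger pad.
Only numpy, scipy, OpenCV 4.12 (cv2) and the standard library are available. Lean on these libraries where they do the work, as an engineer would, in place of code of your own. Each camera call takes 0.05 s, during which the arm holds its last target. There are 200 camera calls.

## Working session

There is one attempt and no reset: what is moved stays moved. The work goes in short steps, Python scripts to look and compute and a shell command to move; the robot and the scene stay as the last step left them, time stands still between calls to the robot, and variables do not carry over. Pictures are saved under pics/ and viewed, at most 14 in all, crops included, and the job is handed in when it is done.

```bash
mkdir -p pics; ls; cat > h.py <<'E'
import numpy as np, cv2
from station import get_obs, optics, ctrl
from scipy.spatial.transform import Rotation as R
def snap(n,f):
    im=optics.get_image(n); cv2.imwrite('pics/'+f,im[:,:,::-1]); return im
def KD(m): return np.array([[m['fx'],0,m['cx']],[0,m['fy'],m['cy']],[0,0,1.]]),np.array(m['distortion'],float)
def p2w(m,uv,z):
    K,D=KD(m); n=cv2.undistortPoints(np.array(uv,float).reshape(-1,1,2),K,D).reshape(-1,2)
    T=np.array(m['cam_to_world']); d=np.c_[n[:,0],-n[:,1],-np.ones(len(n))]@T[:3,:3].T
    o=T[:3,3]; return o+d*((z-o[2])/d[:,2:3])
def w2p(m,P):
    K,D=KD(m);T=np.linalg.inv(np.array(m['cam_to_world']));F=np.diag([1,-1,-1.])
    return cv2.projectPoints(np.array(P,float).reshape(-1,1,3),cv2.Rodrigues(F@T[:3,:3])[0],F@T[:3,3],K,D)[0].reshape(-1,2)
E
python3 - <<'E'
from h import *
o=get_obs();print(o['t'],o['tool_pos'],R.from_rotvec(o['tool_rot']).as_matrix().round(3))
a=snap('top','top0.png');b=snap('scene','scene0.png')
for n in('top','scene','wrist'):
    m=optics.camera_model(n);print(n,m['fx'],np.array(m['cam_to_world']).round(3).tolist(),m['distortion'])
cv2.imwrite('pics/top0b.png',cv2.resize(a[:,:,::-1],(800,600),interpolation=cv2.INTER_CUBIC))
E
```

```text
pics
0.0 [0.18790734 0.59541557 0.23005016] [[-0.954  0.301 -0.001]
 [ 0.301  0.954 -0.002]
 [ 0.    -0.002 -1.   ]]
top 386.8974582777582 [[-0.025, 0.988, -0.152, 0.33], [-1.0, -0.027, -0.009, -0.026], [-0.013, 0.152, 0.988, 0.949], [0.0, 0.0, 0.0, 1.0]] [0.00595472 0.         0.         0.         0.        ]
scene 495.2277701269637 [[0.448, -0.633, 0.631, 1.355], [0.894, 0.324, -0.309, -0.443], [-0.009, 0.703, 0.711, 1.03], [0.0, 0.0, 0.0, 1.0]] [-0.05302707  0.          0.          0.          0.        ]
wrist 322.2980239314922 [[0.301, -0.921, -0.248, 0.125], [0.954, 0.29, 0.081, 0.615], [-0.002, -0.261, 0.965, 0.372], [0.0, 0.0, 0.0, 1.0]] [0.03227735 0.         0.         0.         0.        ]
```

View pics/top0b.png

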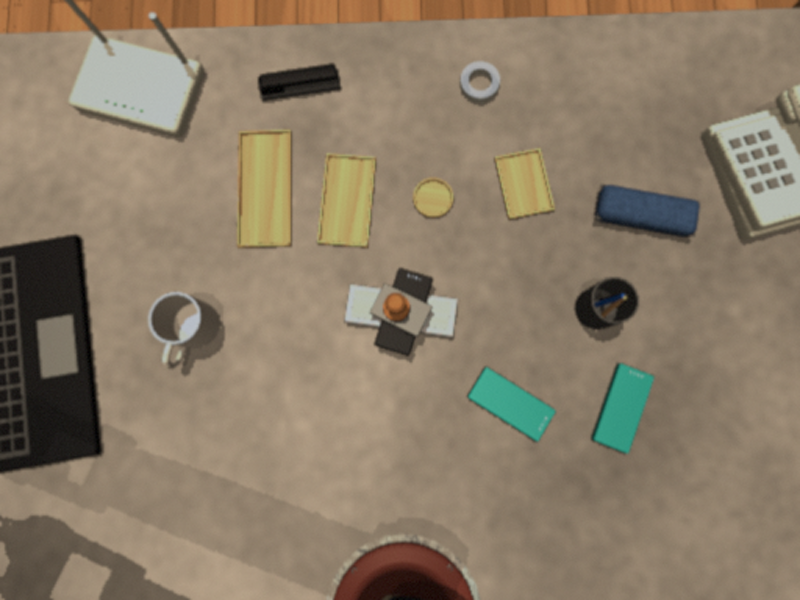

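View pics/scene0.png

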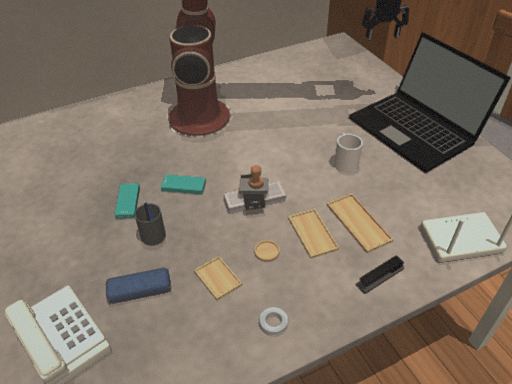

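The top view (800x600) shows the stamp at (396,305) on the grey ink pad, the black bank (403,312) and the white tin (402,312). The trays are at (265,188) longest, (347,200) middle and (524,184) shortest, with the dish at (433,198). The mug is at (175,325) and the pot at (606,302).

Power bank candidates: black box in the pile at (403,312), turquoise at (512,404) and turquoise at (623,407). The black one, crosswise between pad and tin, fits; the turquoise ones are the look-alikes. I'll confirm in a crop.

```bash
python3 - <<'E'
from h import *
m=optics.camera_model('top');a=cv2.imread('pics/top0.png')
c=a[160:240,210:310];cv2.imwrite('pics/crop0.png',cv2.resize(c,(750,600),interpolation=cv2.INTER_CUBIC))
hsv=cv2.cvtColor(a,cv2.COLOR_BGR2HSV)
mk=((hsv[...,0]>14)&(hsv[...,0]<32)&(hsv[...,1]>85)&(hsv[...,2]>110)).astype(np.uint8)
mk[:50]=0
for c in cv2.findContours(mk,cv2.RETR_EXTERNAL,cv2.CHAIN_APPROX_NONE)[0]:
    if cv2.contourArea(c)<200: continue
    w=p2w(m,c.reshape(-1,2),0.010)[:,:2]*1000
    r=cv2.minAreaRect(w.astype(np.float32));b=cv2.boxPoints(r)
    e=b[1]-b[0];f=b[2]-b[1];L=e if np.hypot(*e)>np.hypot(*f) else f
    print(np.round(r[0],1),np.round(r[1],1),'long axis deg',np.degrees(np.arctan2(L[1],L[0])).round(1))
E
```

```text
[637.5 -65.6] [65.5 65.4] long axis deg 88.3
[636.2  73.8] [ 84.  153.3] long axis deg -6.0
[ 656.  -212.5] [108.   78.4] long axis deg 10.0
[660.7 208.1] [198.3  87.9] long axis deg 0.2
```

View pics/crop0.png

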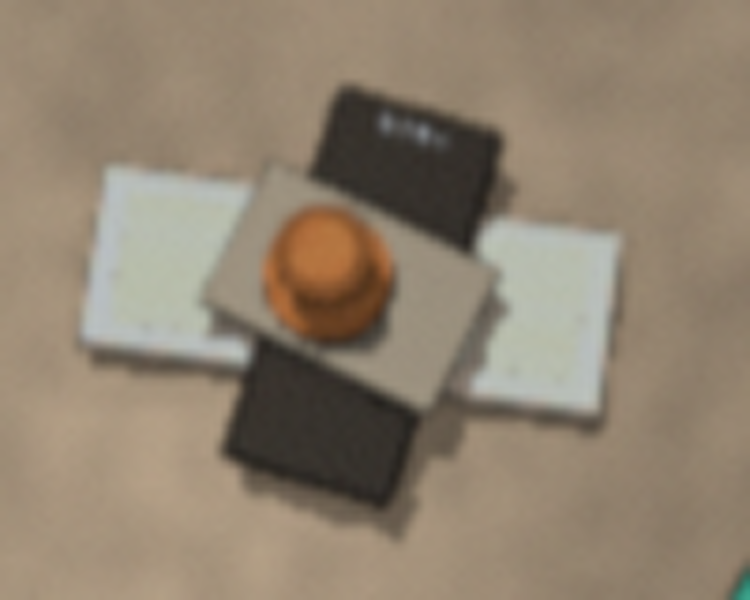

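The crop confirms it: the black bank with printed marks lies between the grey pad and the white tin. Pad corners (270,163),(497,270),(424,412),(205,300). Bank corners (342,87),(500,135),(385,507),(225,453). Tin corners (107,165),(622,233),(600,415),(83,343). Knob top is at about (325,255).

```bash
cat >> h.py <<'E'
def box(m,uv,z):
    w=p2w(m,uv,z)[:,:2]*1000
    r=cv2.minAreaRect(w.astype(np.float32));b=cv2.boxPoints(r)
    e=b[1]-b[0];f=b[2]-b[1];L=e if np.hypot(*e)>np.hypot(*f) else f
    return np.round(w.mean(0),1),np.round(r[1],1),np.degrees(np.arctan2(L[1],L[0])).round(1)
def tcp():
    o=get_obs();M=R.from_rotvec(o['tool_rot']).as_matrix()
    return o,np.array(o['tool_pos']),M
def to(x,y,z,yaw=None):
    "rows needed: shift in present tool axes (mm), turn about tool z; yaw=desired direction of closing axis y (deg, mod 180)"
    o,p,M=tcp();d=M.T@(np.array([x,y,z])-p*1000)
    cur=np.degrees(np.arctan2(M[1,1],M[0,1]))
    t=None
    if yaw is not None:
        t=((yaw-cur+90)%180)-90; t=-np.radians(t)
    print('t',round(o['t'],2),'p',(p*1000).round(1),'ydeg',cur.round(1),'q6',round(o['q'][5],2),'zax',M[:,2].round(3),'shift',d.round(1),'turnz',None if t is None else round(t,3),'F',np.round(o['contact_force'],1),'open',round(o['opening']*1000,1),'grip',np.round(o['grip_force'],1))
E
python3 - <<'E'
from h import *
m=optics.camera_model('top')
f=lambda c:[((x+.5)/7.5-.5+210,(y+.5)/7.5-.5+160) for x,y in c]
print('pad',box(m,f([(270,163),(497,270),(424,412),(205,300)]),.062))
print('bank',box(m,f([(342,87),(500,135),(385,507),(225,453)]),.046))
print('tin',box(m,f([(107,165),(622,233),(600,415),(83,343)]),.026))
print('knob',p2w(m,f([(325,252)]),.122),p2w(m,f([(329,280)]),.074))
to(450,0,200,0)
E
```

```text
pad (array([448.5,  -9.5]), array([77.9, 49.3]), np.float32(63.0))
bank (array([448. , -13.8]), array([ 52.6, 122.8]), np.float32(-18.8))
tin (array([452.4, -10. ]), array([167.8,  59.1]), np.float32(80.8))
knob [[ 0.45050003 -0.0040776   0.122     ]] [[ 0.44885331 -0.00380201  0.074     ]]
t 0.1 p [187.9 595.5 230.2] ydeg 72.5 q6 -0.12 zax [-0.001 -0.002 -1.   ] shift [-429.2 -488.9   31. ] turnz 1.265 F [ 0.3 -0.2 -0.2] open 85.3 grip 0.0
```

```bash
python3 -m pendant '[[[-23.8,-27.1,1.7],[0,0,0],1],[[-23.8,-27.1,1.7],[0,0,0],1],[[-23.8,-27.1,1.7],[0,0,0],1],[[-23.8,-27.1,1.7],[0,0,0],1],[[-23.8,-27.1,1.7],[0,0,0],1],[[-23.8,-27.1,1.7],[0,0,0],1],[[-23.8,-27.1,1.7],[0,0,0],1],[[-23.8,-27.1,1.7],[0,0,0],1],[[-23.8,-27.1,1.7],[0,0,0],1]]' && python3 -m pendant '[[[-23.8,-27.1,1.7],[0,0,0],1],[[-23.8,-27.1,1.7],[0,0,0],1],[[-23.8,-27.1,1.7],[0,0,0],1],[[-23.8,-27.1,1.7],[0,0,0],1],[[-23.8,-27.1,1.7],[0,0,0],1],[[-23.8,-27.1,1.7],[0,0,0],1],[[-23.8,-27.1,1.7],[0,0,0],1],[[-23.8,-27.1,1.7],[0,0,0],1],[[-23.8,-27.1,1.7],[0,0,0],1],[[0,0,0],[0,0,0],1],[[0,0,0],[0,0,0],1]]' && python3 - <<'E'
from h import *
to(450,-4,90)
m=optics.camera_model('wrist');snap('wrist','w1.png')
for P in([.45,-.004,.124],[.449,-.004,.062]): print(w2p(m,P))
E
```

```text
t: 0.85
tool_pos: [0.319, 0.2972, 0.2154]
tool_rot: [-0.478, -3.105, 0.0]
contact_force: [0.6, -0.3, 0.1]
opening: 0.0855
grip_force: 0.0
t: 1.77
tool_pos: [0.4497, 0.0005, 0.2]
tool_rot: [-0.484, -3.102, -0.0]
contact_force: [0.2, 0.0, -0.7]
opening: 0.085
grip_force: 0.0
t 1.77 p [449.7   0.5 200. ] ydeg 72.3 q6 -1.43 zax [-0.002  0.001 -1.   ] shift [ -1.8  -4.2 110. ] turnz None F [ 0.2  0.  -0.7] open 85.0 grip 0.0
[[252.24054009 205.91640238]]
[[253.03559292 184.26733899]]
```

View pics/w1.png

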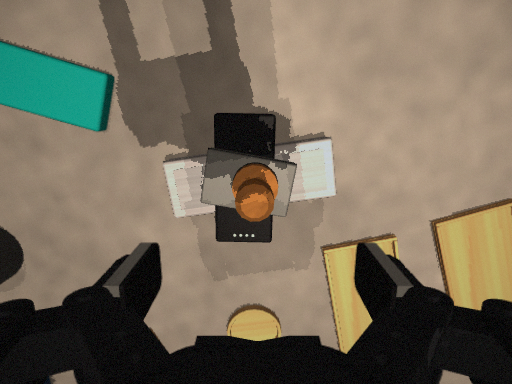

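The wrist view shows the knob top at (255,201), the foot around (255,186), pad corners (208,148),(297,162),(287,216),(202,203) and bank corners (215,113),(275,114),(272,242),(216,240).

```bash
cat >> h.py <<'E'
def bright(m,f,k=2): pass
E
python3 - <<'E'
from h import *
m=optics.camera_model('wrist')
print(p2w(m,[(255,201)],.122),p2w(m,[(255,187)],.074))
print('pad',box(m,[(208,148),(297,162),(287,216),(202,203)],.062))
print('bank',box(m,[(215,113),(275,114),(272,242),(216,240)],.046))
print('tin',box(m,[(164,161),(330,138),(336,195),(176,217)],.026))
a=cv2.imread('pics/w1.png')
h=cv2.cvtColor(a,cv2.COLOR_BGR2HSV);k=((h[...,0]<16)&(h[...,1]>130)&(h[...,2]>40)).astype(np.uint8)
k[:140]=0;k[240:]=0
ys,xs=np.where(k);print(xs.min(),xs.max(),ys.min(),ys.max(),xs.mean(),ys.mean())
m=optics.camera_model('wrist');q=lambda c:c
to(450,-3,90)
E
```

```text
[[ 4.47487674e-01 -1.38430623e-04  1.22000000e-01]] [[ 0.44892712 -0.00099758  0.074     ]]
pad (array([446.5,  -6.2]), array([78.7, 50.5]), np.float32(63.5))
bank (array([446.6, -10.9]), array([ 55.4, 123.1]), np.float32(-18.5))
tin (array([450.6,  -6.3]), array([165.6,  58.9]), np.float32(80.6))
232 511 163 239 282.4625460499386 195.367171510438
t 1.82 p [449.5   1.6 200.1] ydeg 72.4 q6 -1.43 zax [-0.001  0.001 -1.   ] shift [ -2.1  -4.2 110.1] turnz None F [ 0.  -0.8  0.1] open 85.3 grip 0.0
```

```bash
python3 -m pendant '[[[-1.5,-3.5,20],[0,0,0],0.8],[[0,0,25],[0,0,0],0.7],[[0,0,25],[0,0,0],0.7],[[0,0,25],[0,0,0],0.7],[[0,0,15],[0,0,0],0.6],[[0,0,0],[0,0,0],0.6],[[0,0,0],[0,0,0],0],[[0,0,0],[0,0,0],0],[[0,0,0],[0,0,0],0],[[0,0,0],[0,0,0],0],[[0,0,0],[0,0,0],0],[[0,0,0],[0,0,0],0]]' 35 && python3 -m pendant '[[[0,0,0],[0,0,0],0],[[0,0,0],[0,0,0],0],[[0,0,0],[0,0,0],0],[[0,0,-10],[0,0,0],0],[[0,0,-25],[0,0,0],0],[[0,0,-35],[0,0,0],0],[[0,0,-20],[0,0,0],0],[[0,0,0],[0,0,0],0]]' && python3 - <<'E'
from h import *
m=optics.camera_model('wrist');snap('wrist','w2.png');snap('top','top2.png')
to(638,-65.5,180)
E
```

```text
t: 2.82
tool_pos: [0.4511, -0.002, 0.092]
tool_rot: [0.478, 3.103, 0.0]
contact_force: [-0.3, 0.8, 2.9]
opening: 0.0278
grip_force: 34.7
t: 3.48
tool_pos: [0.453, -0.0025, 0.1865]
tool_rot: [0.477, 3.096, -0.001]
contact_force: [-0.2, 0.0, -0.3]
opening: 0.0274
grip_force: 34.7
t 3.58 p [450.4  -2.1 181.4] ydeg 72.5 q6 -1.43 zax [ 0.001 -0.    -1.   ] shift [-198.    -4.     1.7] turnz None F [-0.5 -0.2 -1. ] open 27.8 grip 34.7
```

View pics/w2.png

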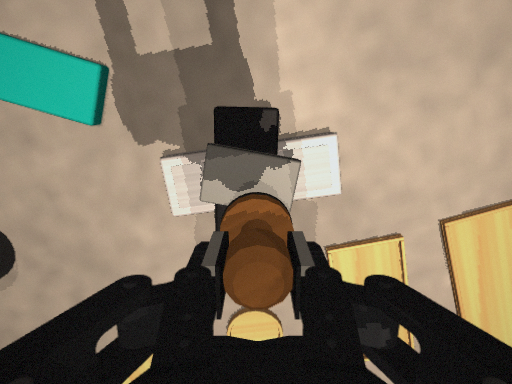

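The stamp is held upright, with the rest of the pile undisturbed. I'll carry it to the dish.

```bash
python3 -m pendant '[[[-28,-0.5,0],[0,0,0],0],[[-28,-0.5,0],[0,0,0],0],[[-28,-0.5,0],[0,0,0],0],[[-28,-0.5,0],[0,0,0],0],[[-28,-0.5,0],[0,0,0],0],[[-28,-0.5,0],[0,0,0],0],[[-28,-0.5,0],[0,0,0],0],[[0,0,0],[0,0,0],0],[[0,0,25],[0,0,0],0],[[0,0,30],[0,0,0],0],[[0,0,30],[0,0,0],0],[[0,0,0],[0,0,0],0]]' && python3 - <<'E'
from h import *
snap('top','top3.png')
to(637.5,-65.6,33)
E
```

```text
t: 4.58
tool_pos: [0.6291, -0.0628, 0.0857]
tool_rot: [-0.476, -3.088, -0.002]
contact_force: [-1.4, 0.7, -2.0]
opening: 0.0279
grip_force: 34.7
t 4.63 p [631.  -63.2  89.3] ydeg 72.5 q6 -1.48 zax [-0.012  0.003 -1.   ] shift [-7.6 -0.3 56.2] turnz None F [0.6 0.7 0.1] open 27.4 grip 34.7
```

```bash
python3 -m pendant '[[[0,0,0],[0,0,0],0],[[0,0,0],[0,0,0],0],[[0,0,0],[0,0,0],0]]' && python3 - <<'E'
from h import *
to(637.5,-65.6,33)
E
```

```text
t: 4.88
tool_pos: [0.6375, -0.0646, 0.0985]
tool_rot: [0.478, 3.101, -0.001]
contact_force: [0.8, -0.3, 0.2]
opening: 0.0276
grip_force: 34.7
t 4.88 p [637.5 -64.6  98.5] ydeg 72.5 q6 -1.48 zax [ 0.004 -0.001 -1.   ] shift [-0.  -1.  65.5] turnz None F [ 0.8 -0.3  0.2] open 27.6 grip 34.7
```

```bash
python3 -m pendant '[[[0,-1,15],[0,0,0],0],[[0,0,15],[0,0,0],0],[[0,0,14],[0,0,0],0],[[0,0,8],[0,0,0],0],[[0,0,4],[0,0,0],0],[[0,0,3],[0,0,0],0],[[0,0,1],[0,0,0],0],[[0,0,0],[0,0,0],0],[[0,0,0],[0,0,0],0],[[0,0,0],[0,0,0],0]]' && python3 - <<'E'
from h import *
to(637.5,-65.6,33)
E
```

```text
t: 5.72
tool_pos: [0.6364, -0.0654, 0.0366]
tool_rot: [0.478, 3.104, -0.0]
contact_force: [-0.4, 0.4, 0.1]
opening: 0.0278
grip_force: 34.7
t 5.72 p [636.4 -65.4  36.6] ydeg 72.5 q6 -1.48 zax [ 0.001 -0.    -1.   ] shift [-1.1  0.1  3.6] turnz None F [-0.4  0.4  0.1] open 27.8 grip 34.7
```

```bash
python3 -m pendant '[[[0,0,1.5],[0,0,0],0],[[0,0,1],[0,0,0],0],[[0,0,0],[0,0,0],0],[[0,0,0],[0,0,0],0]]' && python3 -m pendant '[[[0,0,1],[0,0,0],0],[[0,0,0],[0,0,0],0],[[0,0,0],[0,0,0],0]]'
```

```text
t: 6.05
tool_pos: [0.6363, -0.0654, 0.034]
tool_rot: [0.478, 3.104, -0.0]
contact_force: [0.0, 0.4, 3.5]
opening: 0.0276
grip_force: 35.0
t: 6.3
tool_pos: [0.6366, -0.0655, 0.034]
tool_rot: [0.478, 3.104, -0.0]
contact_force: [-1.9, 0.5, 7.4]
opening: 0.0277
grip_force: 35.3
```

Contact; releasing and rising.

```bash
python3 -m pendant '[[[0,0,-1],[0,0,0],0.45],[[0,0,0],[0,0,0],0.5],[[0,0,0],[0,0,0],0.6],[[0,0,0],[0,0,0],0.8],[[0,0,-8],[0,0,0],1],[[0,0,-20],[0,0,0],1],[[0,0,-30],[0,0,0],1],[[0,0,-35],[0,0,0],1],[[0,0,-35],[0,0,0],1],[[0,0,-35],[0,0,0],1],[[0,0,0],[0,0,0],1]]' && python3 - <<'E'
from h import *
a=snap('top','top4.png');cv2.imwrite('pics/c4.png',cv2.resize(a[90:240,210:370,::-1],(640,600),interpolation=cv2.INTER_CUBIC))
snap('scene','s4.png')
to(447.5,-8,190,-26.7)
E
```

```text
t: 7.22
tool_pos: [0.6401, -0.0661, 0.2069]
tool_rot: [0.476, 3.09, -0.002]
contact_force: [1.6, -0.1, 0.5]
opening: 0.0855
grip_force: 0.0
t 7.32 p [637.2 -65.5 199.7] ydeg 72.5 q6 -1.48 zax [ 0.005 -0.001 -1.   ] shift [198.2  -2.2   8.6] turnz -1.411 F [-0.1  0.6 -1. ] open 85.4 grip 0.0
```

View pics/s4.png

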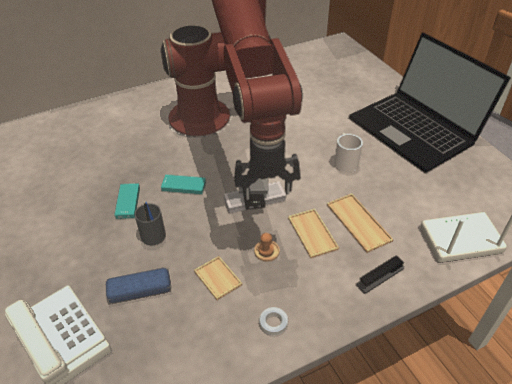

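The stamp stands in the dish at (266,248). Back to the pile for the pad.

```bash
python3 -m pendant '[[[24.7,-0.3,0],[0,0,0],1],[[24.7,-0.3,0],[0,0,0],1],[[24.7,-0.3,0],[0,0,0],1],[[24.7,-0.3,0],[0,0,0],1],[[24.7,-0.3,0],[0,0,0],1],[[24.7,-0.3,0],[0,0,0],1],[[24.7,-0.3,0],[0,0,0],1],[[24.7,-0.3,0],[0,0,0],1]]' && python3 -m pendant '[[[0,0,0],[0,0,0.122],1],[[0,0,0],[0,0,0.122],1],[[0,0,0],[0,0,0.122],1],[[0,0,0],[0,0,0.122],1],[[0,0,0],[0,0,0.122],1],[[0,0,0],[0,0,0.122],1],[[0,0,0],[0,0,0.122],1],[[0,0,0],[0,0,0.122],1],[[0,0,0],[0,0,0.122],1],[[0,0,0],[0,0,0.122],1],[[0,0,0],[0,0,0.122],1],[[0,0,0],[0,0,0.122],1]]' && python3 -m pendant '[[[0,0,0],[0,0,0.122],1],[[0,0,0],[0,0,0.122],1],[[0,0,0],[0,0,0.02],1],[[0,0,0],[0,0,0],1],[[0,0,0],[0,0,0],1]]' && python3 - <<'E'
from h import *
to(447.5,-8,54,-26.7)
m=optics.camera_model('wrist');a=snap('wrist','w5.png')
cv2.imwrite('pics/c5.png',cv2.resize(a[80:280,130:390,::-1],(780,600),interpolation=cv2.INTER_CUBIC))
E
```

```text
t: 7.98
tool_pos: [0.4443, -0.0075, 0.194]
tool_rot: [-0.478, -3.101, -0.0]
contact_force: [-0.5, 0.1, 0.2]
opening: 0.0856
grip_force: 0.0
t: 8.98
tool_pos: [0.4455, -0.0078, 0.1942]
tool_rot: [-2.435, -1.981, 0.004]
contact_force: [-0.2, -0.3, -0.1]
opening: 0.0854
grip_force: 0.0
t: 9.4
tool_pos: [0.4461, -0.0079, 0.1953]
tool_rot: [-2.669, -1.655, 0.002]
contact_force: [0.4, -0.1, -0.0]
opening: 0.0855
grip_force: 0.0
t 9.4 p [446.1  -7.9 195.3] ydeg -26.4 q6 0.28 zax [-0.002  0.    -1.   ] shift [  0.6   1.5 141.3] turnz 0.005 F [ 0.4 -0.1 -0. ] open 85.5 grip 0.0
```

View pics/c5.png

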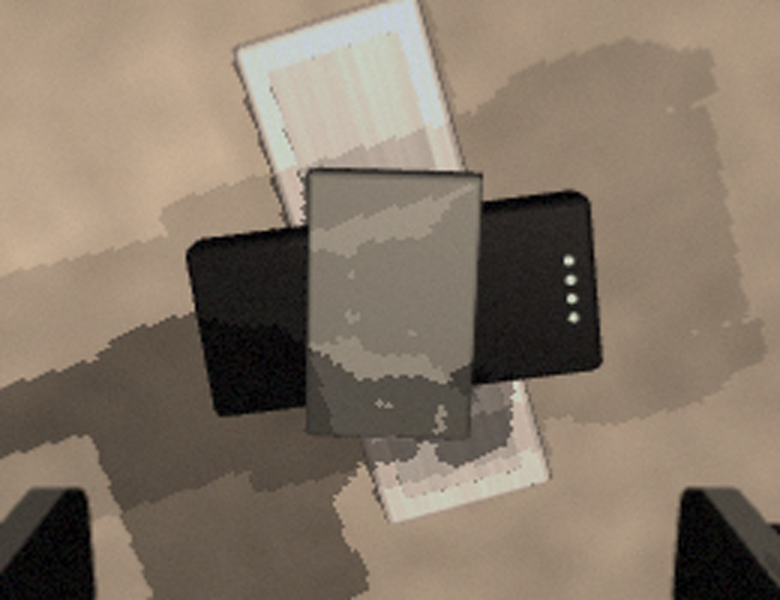

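The crop shows the pad aligned with the fingers, corners (308,171),(482,173),(470,438),(308,433). Bank corners are (188,245),(590,193),(602,368),(217,415), and tin corners (235,47),(415,0),(548,480),(392,521).

```bash
python3 - <<'E'
from h import *
m=optics.camera_model('wrist')
f=lambda c:[((x+.5)/3-.5+130,(y+.5)/3-.5+80) for x,y in c]
print('pad',box(m,f([(308,171),(482,173),(470,438),(308,433)]),.062))
print('bank',box(m,f([(188,245),(590,193),(602,368),(217,415)]),.046))
print('tin',box(m,f([(235,47),(415,0),(548,480),(392,521)]),.026))
to(447.5,-8,54,-26.7)
E
```

```text
pad (array([448.4,  -8.1]), array([79.5, 49.1]), np.float32(62.5))
bank (array([448.7, -12.1]), array([ 55.1, 122.9]), np.float32(-19.0))
tin (array([452.3,  -8.1]), array([167. ,  56.7]), np.float32(80.4))
t 9.45 p [446.2  -8.  195.5] ydeg -26.4 q6 0.28 zax [-0.001  0.    -1.   ] shift [  0.6   1.3 141.5] turnz 0.005 F [0.2 1.  0.1] open 85.3 grip 0.0
```

```bash
python3 -m pendant '[[[0.5,1.5,20],[0,0,0],1],[[0,0,30],[0,0,0],1],[[0,0,30],[0,0,0],1],[[0,0,30],[0,0,0],1],[[0,0,20],[0,0,0],1],[[0,0,10],[0,0,0],1],[[0,0,4],[0,0,0],1],[[0,0,0],[0,0,0],1],[[0,0,0],[0,0,0],1],[[0,0,0],[0,0,0],1]]' && python3 - <<'E'
from h import *
to(448,-8,51,-27)
E
```

```text
t: 10.28
tool_pos: [0.4496, -0.0085, 0.0541]
tool_rot: [2.67, 1.652, 0.004]
contact_force: [0.9, -0.2, -0.3]
opening: 0.0855
grip_force: 0.0
t 10.28 p [449.6  -8.5  54.1] ydeg -26.5 q6 0.28 zax [ 0.003 -0.001 -1.   ] shift [-0.3 -1.7  3. ] turnz 0.009 F [ 0.9 -0.2 -0.3] open 85.5 grip 0.0
```

```bash
python3 -m pendant '[[[0,-1,2.5],[0,0,0],0.8],[[0,0,0],[0,0,0],0.7],[[0,0,0],[0,0,0],0.5],[[0,0,0],[0,0,0],0.3],[[0,0,0],[0,0,0],0.3],[[0,0,0],[0,0,0],0.3],[[0,0,0],[0,0,0],0.3],[[0,0,0],[0,0,0],0.3]]' 60 && python3 - <<'E'
from h import *
to(448,-8,51,-27)
E
python3 -m pendant '[[[0,0,-4],[0,0,0],0.3],[[0,0,-10],[0,0,0],0.3],[[0,0,-25],[0,0,0],0.3],[[0,0,-30],[0,0,0],0.3],[[0,0,-30],[0,0,0],0.3],[[0,0,0],[0,0,0],0.3],[[0,0,0],[0,0,0],0.3]]' && python3 - <<'E'
from h import *
a=snap('wrist','w6.png');snap('top','t6.png')
to(656,-212.5,150,100)
E
```

```text
t: 10.95
tool_pos: [0.4481, -0.0079, 0.0507]
tool_rot: [2.671, 1.652, 0.002]
contact_force: [0.0, 0.3, 4.9]
opening: 0.0478
grip_force: 63.0
t 10.95 p [448.1  -7.9  50.7] ydeg -26.5 q6 0.28 zax [ 0.002 -0.    -1.   ] shift [-0.1 -0.1 -0.3] turnz 0.008 F [0.  0.3 4.9] open 47.8 grip 63.0
t: 11.53
tool_pos: [0.4485, -0.008, 0.1511]
tool_rot: [2.669, 1.651, 0.005]
contact_force: [0.2, -0.7, -1.3]
opening: 0.0482
grip_force: 62.4
t 11.63 p [446.4  -7.7 147.7] ydeg -26.5 q6 0.28 zax [-0.002  0.    -1.   ] shift [-89.7 279.   -2.8] turnz 0.933 F [-0.9 -0.1 -0.5] open 48.0 grip 62.4
```

View pics/w6.png

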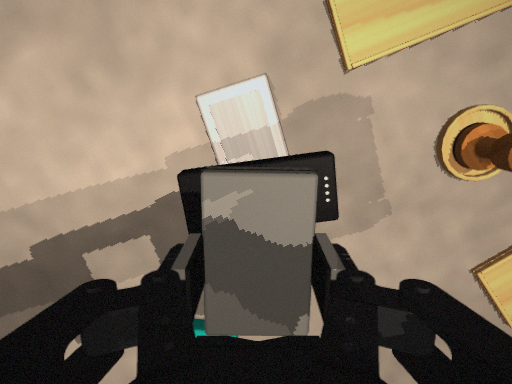

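The pad is held square and the bank has not moved. Carrying it to the pad tray.

```bash
python3 -m pendant '[[[-9,27.9,0],[0,0,0],0.3],[[-9,27.9,0],[0,0,0],0.3],[[-9,27.9,0],[0,0,0],0.3],[[-9,27.9,0],[0,0,0],0.3],[[-9,27.9,0],[0,0,0],0.3],[[-9,27.9,0],[0,0,0],0.3],[[-9,27.9,0],[0,0,0],0.3],[[-9,27.9,0],[0,0,0],0.3],[[-9,27.9,0],[0,0,0],0.3],[[-9,27.9,0],[0,0,0],0.3],[[0,0,0],[0,0,0],0.3],[[0,0,0],[0,0,0],0.3]]' && python3 -m pendant '[[[0,0,0],[0,0,0.117],0.3],[[0,0,0],[0,0,0.117],0.3],[[0,0,0],[0,0,0.117],0.3],[[0,0,0],[0,0,0.117],0.3],[[0,0,0],[0,0,0.117],0.3],[[0,0,0],[0,0,0.117],0.3],[[0,0,0],[0,0,0.117],0.3],[[0,0,0],[0,0,0.117],0.3],[[0,0,0],[0,0,0],0.3],[[0,0,0],[0,0,0],0.3],[[0,0,0],[0,0,0],0.3]]' && python3 - <<'E'
from h import *
a=snap('wrist','w7.png')
to(656,-212.5,10,100)
E
```

```text
t: 12.63
tool_pos: [0.6557, -0.2133, 0.1453]
tool_rot: [-2.669, -1.648, 0.005]
contact_force: [-0.0, 0.8, -1.1]
opening: 0.0483
grip_force: 62.5
t: 13.55
tool_pos: [0.6559, -0.2122, 0.148]
tool_rot: [-3.129, -0.274, 0.002]
contact_force: [-0.0, 0.2, -0.2]
opening: 0.0478
grip_force: 62.4
t 13.6 p [ 656.1 -212.4  148.2] ydeg -80.0 q6 0.98 zax [-0.001  0.    -1.   ] shift [-0.000e+00  1.000e-01  1.382e+02] turnz -0.001 F [-0.5 -0.7 -1.6] open 48.2 grip 62.4
```

View pics/w7.png

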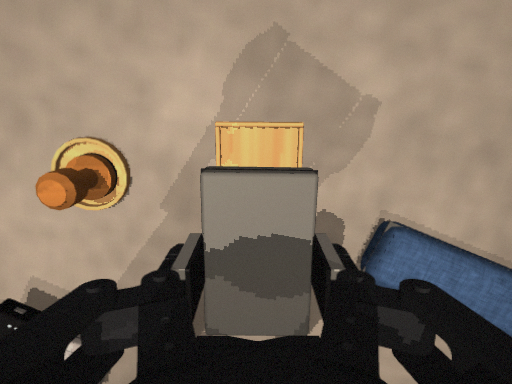

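The pad is lined up with the tray (columns 215–303 against 201–318, same centre). Lowering.

```bash
python3 -m pendant '[[[0,0,25],[0,0,0],0.3],[[0,0,30],[0,0,0],0.3],[[0,0,30],[0,0,0],0.3],[[0,0,25],[0,0,0],0.3],[[0,0,13],[0,0,0],0.3],[[0,0,7],[0,0,0],0.3],[[0,0,4],[0,0,0],0.3],[[0,0,0],[0,0,0],0.3],[[0,0,0],[0,0,0],0.3],[[0,0,0],[0,0,0],0.3]]' && python3 -m pendant '[[[0,0,2],[0,0,0],0.3],[[0,0,0],[0,0,0],0.3],[[0,0,0],[0,0,0],0.3],[[0,0,0],[0,0,0],0.3]]'
```

```text
t: 14.43
tool_pos: [0.6581, -0.2136, 0.017]
tool_rot: [3.128, 0.27, 0.005]
contact_force: [0.5, -0.1, -1.1]
opening: 0.0484
grip_force: 62.4
t: 14.77
tool_pos: [0.6568, -0.213, 0.013]
tool_rot: [3.13, 0.27, 0.0]
contact_force: [-0.3, -0.5, -1.1]
opening: 0.0483
grip_force: 62.4
```

```bash
python3 -m pendant '[[[0,0,2],[0,0,0],0.3],[[0,0,0],[0,0,0],0.3],[[0,0,0],[0,0,0],0.3]]' && python3 -m pendant '[[[0,0,1],[0,0,0],0.3],[[0,0,0],[0,0,0],0.3],[[0,0,0],[0,0,0],0.3]]'
```

```text
t: 15.02
tool_pos: [0.6565, -0.2129, 0.0104]
tool_rot: [-3.13, -0.27, 0.001]
contact_force: [-0.4, -0.1, -0.8]
opening: 0.0484
grip_force: 62.4
t: 15.27
tool_pos: [0.6566, -0.2129, 0.0096]
tool_rot: [-3.13, -0.269, 0.0]
contact_force: [0.5, 0.6, -1.3]
opening: 0.0483
grip_force: 62.4
```

```bash
python3 -m pendant '[[[0,0,0.5],[0,0,0],0.3],[[0,0,0],[0,0,0],0.65],[[0,0,0],[0,0,0],0.7],[[0,0,0],[0,0,0],0.9],[[0,0,0],[0,0,0],1],[[0,0,-10],[0,0,0],1],[[0,0,-25],[0,0,0],1],[[0,0,-35],[0,0,0],1],[[0,0,-35],[0,0,0],1],[[0,0,-35],[0,0,0],1],[[0,0,-30],[0,0,0],1],[[0,0,0],[0,0,0],1]]' && python3 - <<'E'
from h import *
a=snap('wrist','w8.png')
to(448.5,-12,170,71.2)
E
```

```text
t: 16.27
tool_pos: [0.6608, -0.2147, 0.1903]
tool_rot: [3.122, 0.269, 0.021]
contact_force: [2.5, -1.1, 0.8]
opening: 0.0854
grip_force: 0.0
t 16.32 p [ 659.5 -214.2  186.6] ydeg -80.2 q6 0.98 zax [ 0.01  -0.005 -1.   ] shift [-173.5 -235.4   13.5] turnz 0.5 F [ 0.8 -0.1 -0.2] open 85.6 grip 0.0
```

View pics/w8.png

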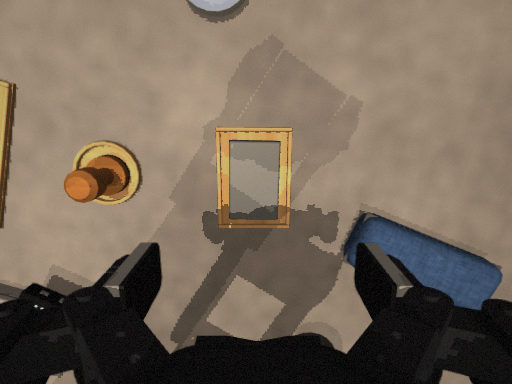

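The pad lies centred in its tray at (254,178). Back for the bank.

```bash
python3 -m pendant '[[[-15.6,-21.3,0],[0,0,0],1],[[-15.6,-21.3,0],[0,0,0],1],[[-15.6,-21.3,0],[0,0,0],1],[[-15.6,-21.3,0],[0,0,0],1],[[-15.6,-21.3,0],[0,0,0],1],[[-15.6,-21.3,0],[0,0,0],1],[[-15.6,-21.3,0],[0,0,0],1],[[-15.6,-21.3,0],[0,0,0],1],[[-15.6,-21.3,0],[0,0,0],1],[[-15.6,-21.3,0],[0,0,0],1],[[-15.6,-21.3,0],[0,0,0],1]]' && python3 -m pendant '[[[0,0,0],[0,0,0.1],1],[[0,0,0],[0,0,0.1],1],[[0,0,0],[0,0,0.1],1],[[0,0,0],[0,0,0.1],1],[[0,0,0],[0,0,0.1],1],[[0,0,0],[0,0,0],1],[[0,0,0],[0,0,0],1],[[0,0,0],[0,0,0],1]]' && python3 - <<'E'
from h import *
m=optics.camera_model('wrist');a=snap('wrist','w9.png')
cv2.imwrite('pics/c9.png',cv2.resize(a[80:280,130:390,::-1],(780,600),interpolation=cv2.INTER_CUBIC))
to(448.5,-12,30,71.2)
E
```

```text
t: 17.23
tool_pos: [0.4459, -0.0106, 0.1782]
tool_rot: [-3.129, -0.269, 0.003]
contact_force: [0.6, 0.2, 0.4]
opening: 0.0857
grip_force: 0.0
t: 17.9
tool_pos: [0.4472, -0.0114, 0.1788]
tool_rot: [3.1, -0.51, -0.001]
contact_force: [0.1, 0.4, 0.0]
opening: 0.0851
grip_force: 0.0
t 17.95 p [447.3 -11.4 178.9] ydeg -108.7 q6 1.71 zax [-0.001  0.    -1.   ] shift [  1.4   0.2 148.9] turnz 0.001 F [-0.9 -1.2 -0.3] open 85.1 grip 0.0
```

View pics/c9.png

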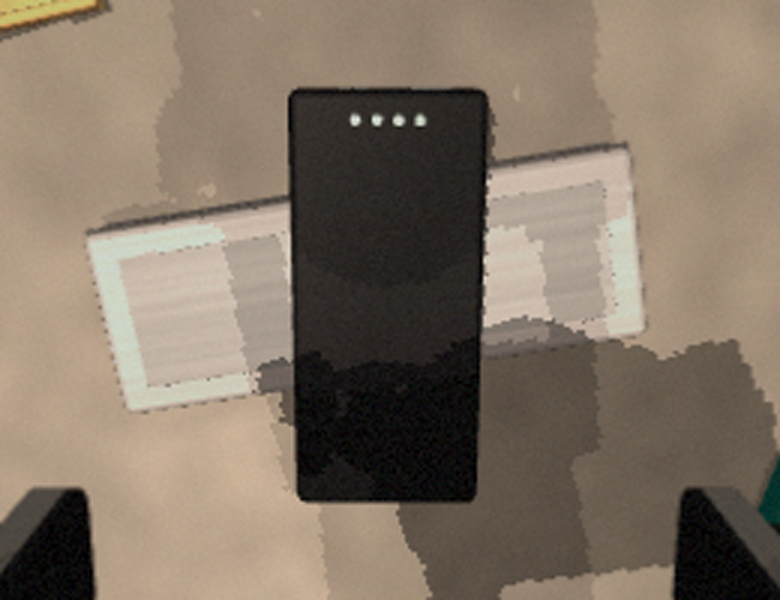

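The bank is square to the fingers (columns 290–488, centre matching), unmoved. Descending.

```bash
python3 -m pendant '[[[1,0.2,20],[0,0,0],1],[[0,0,30],[0,0,0],1],[[0,0,30],[0,0,0],1],[[0,0,30],[0,0,0],1],[[0,0,20],[0,0,0],1],[[0,0,10],[0,0,0],1],[[0,0,6],[0,0,0],1],[[0,0,2],[0,0,0],1],[[0,0,0],[0,0,0],1],[[0,0,0],[0,0,0],1]]' && python3 - <<'E'
from h import *
to(448.5,-12,30,71.2)
E
```

```text
t: 18.78
tool_pos: [0.4497, -0.0122, 0.0327]
tool_rot: [3.099, -0.513, 0.004]
contact_force: [-0.4, 0.1, 1.2]
opening: 0.0854
grip_force: 0.0
t 18.78 p [449.7 -12.2  32.7] ydeg -108.8 q6 1.71 zax [ 0.003 -0.001 -1.   ] shift [-1.2  0.2  2.7] turnz 0.0 F [-0.4  0.1  1.2] open 85.4 grip 0.0
```

```bash
python3 -m pendant '[[[0,0,1],[0,0,0],0.85],[[0,0,0],[0,0,0],0.75],[[0,0,0],[0,0,0],0.5],[[0,0,0],[0,0,0],0.4],[[0,0,0],[0,0,0],0.4],[[0,0,0],[0,0,0],0.4],[[0,0,0],[0,0,0],0.4],[[0,0,0],[0,0,0],0.4]]' 90 && python3 -m pendant '[[[0,0,-4],[0,0,0],0.4],[[0,0,-8],[0,0,0],0.4],[[0,0,-20],[0,0,0],0.4],[[0,0,-30],[0,0,0],0.4],[[0,0,-30],[0,0,0],0.4],[[0,0,-20],[0,0,0],0.4],[[0,0,0],[0,0,0],0.4],[[0,0,0],[0,0,0],0.4]]' && python3 - <<'E'
from h import *
a=snap('wrist','w10.png')
to(636.2,73.8,140,84)
E
```

```text
t: 19.45
tool_pos: [0.4495, -0.0122, 0.0318]
tool_rot: [3.099, -0.513, 0.003]
contact_force: [-1.3, 0.7, 6.6]
opening: 0.0536
grip_force: 95.5
t: 20.12
tool_pos: [0.4491, -0.0121, 0.1433]
tool_rot: [3.099, -0.513, 0.004]
contact_force: [-0.1, -0.0, -2.2]
opening: 0.0534
grip_force: 95.1
t 20.17 p [447.9 -11.8 141.4] ydeg -108.8 q6 1.71 zax [-0.001  0.    -1.   ] shift [ 150.7 -141.8    1.3] turnz -0.223 F [-0.1 -0.4 -2.2] open 53.2 grip 95.1
```

View pics/w10.png

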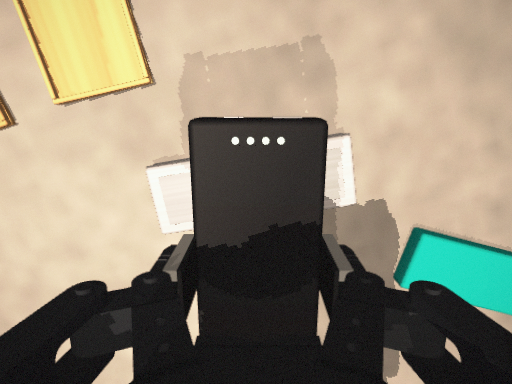

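The bank is held level and the tin stayed put. Carrying it to the middle tray.

```bash
python3 -m pendant '[[[18.8,-17.7,0],[0,0,0],0.4],[[18.8,-17.7,0],[0,0,0],0.4],[[18.8,-17.7,0],[0,0,0],0.4],[[18.8,-17.7,0],[0,0,0],0.4],[[18.8,-17.7,0],[0,0,0],0.4],[[18.8,-17.7,0],[0,0,0],0.4],[[18.8,-17.7,0],[0,0,0],0.4],[[18.8,-17.7,0],[0,0,0],0.4],[[0,0,0],[0,0,-0.111],0.4],[[0,0,0],[0,0,-0.111],0.4],[[0,0,0],[0,0,0],0.4],[[0,0,0],[0,0,0],0.4]]' && python3 -m pendant '[[[0,0,0],[0,0,0],0.4]]' && python3 - <<'E'
from h import *
a=snap('wrist','w11.png')
to(636.2,73.8,10,84)
E
```

```text
t: 21.17
tool_pos: [0.6349, 0.0737, 0.1393]
tool_rot: [3.137, -0.171, -0.007]
contact_force: [0.8, -0.5, -1.4]
opening: 0.0534
grip_force: 95.2
t: 21.25
tool_pos: [0.6353, 0.0735, 0.1403]
tool_rot: [3.137, -0.171, -0.005]
contact_force: [0.1, 0.1, -1.6]
opening: 0.0532
grip_force: 95.2
t 21.3 p [635.6  73.5 140.9] ydeg -96.2 q6 1.68 zax [-0.002  0.    -1.   ] shift [  0.8  -0.4 130.9] turnz -0.004 F [ 0.4  1.2 -2.6] open 53.4 grip 95.2
```

View pics/w11.png

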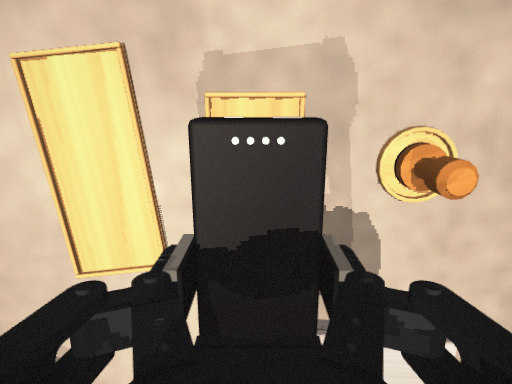

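```bash
python3 - <<'E'
from h import *
m=optics.camera_model('wrist');o,p,M=tcp()
for uv,z in (([(206,94),(305,94)],.01),([(190,121),(327,121)],.155)):
    w=p2w(m,uv,z); print(((w-p)@M*1000).round(1))
E
```

```text
[[ 74.9 -41.1 130.8]
 [ 74.9  38.6 130.8]]
[[ 60.2 -25.7 -14.2]
 [ 60.2  27.1 -14.2]]
```

```bash
python3 -m pendant '[[[0.5,-1.5,25],[0,0,0],0.4],[[0,0,30],[0,0,0],0.4],[[0,0,30],[0,0,0],0.4],[[0,0,20],[0,0,0],0.4],[[0,0,13],[0,0,0],0.4],[[0,0,6],[0,0,0],0.4],[[0,0,3],[0,0,0],0.4],[[0,0,0],[0,0,0],0.4],[[0,0,0],[0,0,0],0.4],[[0,0,0],[0,0,0],0.4],[[0,0,0],[0,0,0],0.4]]' && python3 -m pendant '[[[0,0,2],[0,0,0],0.4],[[0,0,0],[0,0,0],0.4],[[0,0,0],[0,0,0],0.4],[[0,0,0],[0,0,0],0.4]]'
```

```text
t: 22.22
tool_pos: [0.6383, 0.0751, 0.0169]
tool_rot: [-3.137, 0.167, -0.004]
contact_force: [0.0, -0.3, -2.2]
opening: 0.0534
grip_force: 95.2
t: 22.55
tool_pos: [0.6371, 0.0751, 0.0132]
tool_rot: [3.137, -0.167, -0.0]
contact_force: [0.1, -0.8, -1.8]
opening: 0.0535
grip_force: 95.2
```

```bash
python3 -m pendant '[[[0,0,2],[0,0,0],0.4],[[0,0,0],[0,0,0],0.4],[[0,0,0],[0,0,0],0.4],[[0,0,0],[0,0,0],0.4]]'
```

```text
t: 22.88
tool_pos: [0.637, 0.0751, 0.0111]
tool_rot: [3.137, -0.167, -0.0]
contact_force: [0.1, -0.2, -1.9]
opening: 0.0533
grip_force: 95.2
```

```bash
python3 -m pendant '[[[0,0,1],[0,0,0],0.4],[[0,0,0],[0,0,0],0.4],[[0,0,0],[0,0,0],0.7],[[0,0,0],[0,0,0],0.8],[[0,0,0],[0,0,0],1],[[0,0,0],[0,0,0],1],[[0,0,-15],[0,0,0],1],[[0,0,-30],[0,0,0],1],[[0,0,-35],[0,0,0],1],[[0,0,-35],[0,0,0],1],[[0,0,-35],[0,0,0],1],[[0,0,-20],[0,0,0],1]]' && python3 -m pendant '[[[0,0,0],[0,0,0],1],[[0,0,0],[0,0,0],1]]' && python3 - <<'E'
from h import *
a=snap('wrist','w12.png')
to(452,-8,170,-9.4)
E
```

```text
t: 23.88
tool_pos: [0.6391, 0.0751, 0.1872]
tool_rot: [-3.137, 0.167, -0.012]
contact_force: [0.3, 0.3, 1.0]
opening: 0.0853
grip_force: 0.0
t: 24.05
tool_pos: [0.6385, 0.0751, 0.1838]
tool_rot: [-3.137, 0.167, -0.009]
contact_force: [-0.6, -0.4, -0.6]
opening: 0.0854
grip_force: 0.0
t 24.1 p [637.2  75.1 181.2] ydeg -96.1 q6 1.68 zax [ 0.001 -0.    -1.   ] shift [-175.4  102.2   11. ] turnz -1.513 F [ 0.5 -0.1 -0.4] open 85.4 grip 0.0
```

View pics/w12.png

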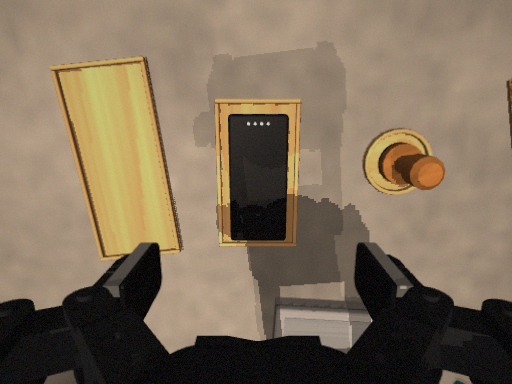

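The bank lies inside its tray (229–289 by 114–241). My picture allowance is used up, so I'll work numerically from here. Tin tray corners in this view: (52,67),(147,58),(181,250),(102,259).

```bash
python3 - <<'E'
from h import *
m=optics.camera_model('wrist')
print(box(m,[(52,67),(147,58),(181,250),(102,259)],.01),box(m,[(215,99),(301,99),(296,246),(219,246)],.01))
E
python3 -m pendant '[[[-19.5,11.4,0],[0,0,0],1],[[-19.5,11.4,0],[0,0,0],1],[[-19.5,11.4,0],[0,0,0],1],[[-19.5,11.4,0],[0,0,0],1],[[-19.5,11.4,0],[0,0,0],1],[[-19.5,11.4,0],[0,0,0],1],[[-19.5,11.4,0],[0,0,0],1],[[-19.5,11.4,0],[0,0,0],1],[[-19.5,11.4,0],[0,0,0],1],[[0,0,0],[0,0,-0.1164],1],[[0,0,0],[0,0,-0.1164],1],[[0,0,0],[0,0,-0.1164],1]]' && python3 -m pendant '[[[0,0,0],[0,0,-0.1164],1],[[0,0,0],[0,0,-0.1164],1],[[0,0,0],[0,0,-0.1164],1],[[0,0,0],[0,0,-0.1164],1],[[0,0,0],[0,0,-0.1164],1],[[0,0,0],[0,0,-0.1164],1],[[0,0,0],[0,0,-0.1164],1],[[0,0,0],[0,0,-0.1164],1],[[0,0,0],[0,0,-0.1164],1],[[0,0,0],[0,0,-0.1164],1],[[0,0,0],[0,0,0],1],[[0,0,0],[0,0,0],1]]' && python3 -m pendant '[[[0,0,0],[0,0,0],1]]' && python3 - <<'E'
from h import *
m=optics.camera_model('wrist');a=snap('wrist','w13.png')
to(452,-8,8,-9.4)
h=cv2.cvtColor(a,cv2.COLOR_RGB2HSV)
# tin predicted corners vs picture: gradients along scan lines
print(w2p(m,[[.452,-.008,.026]]))
g=cv2.cvtColor(a,cv2.COLOR_RGB2GRAY)
for r in (120,150,180,210):
    print(r,g[r,170:345:5].tolist(),h[r,170:345:5,1].tolist())
E
```

```text
(array([659.5, 205. ]), array([ 85.4, 190. ]), np.float32(-0.4)) (array([635. ,  74.7]), array([ 81. , 148.2]), np.float32(-6.1))
t: 25.1
tool_pos: [0.4501, -0.0083, 0.1781]
tool_rot: [-3.116, -0.389, 0.006]
contact_force: [0.2, 0.4, -0.0]
opening: 0.0852
grip_force: 0.0
t: 26.1
tool_pos: [0.4508, -0.0082, 0.1786]
tool_rot: [-2.397, -2.027, 0.003]
contact_force: [0.5, 0.6, 0.4]
opening: 0.0854
grip_force: 0.0
t: 26.18
tool_pos: [0.4511, -0.0083, 0.1791]
tool_rot: [-2.397, -2.028, 0.002]
contact_force: [-0.2, -0.6, 0.6]
opening: 0.0855
grip_force: 0.0
t 26.23 p [451.3  -8.3 179.4] ydeg -9.5 q6 -0.02 zax [-0.001  0.    -1.   ] shift [  0.4   0.9 171.4] turnz -0.002 F [ 0.9 -0.5  0.1] open 85.3 grip 0.0
[[259.18946239 178.33986352]]
120 [151, 156, 160, 164, 169, 164, 164, 162, 164, 158, 149, 93, 191, 139, 182, 183, 182, 180, 183, 182, 185, 187, 181, 192, 179, 145, 144, 142, 140, 139, 137, 133, 118, 132, 122] [63, 68, 64, 64, 64, 63, 65, 66, 63, 64, 65, 66, 8, 26, 25, 31, 27, 35, 26, 29, 20, 20, 28, 10, 27, 63, 67, 69, 64, 60, 62, 69, 67, 64, 62]
150 [142, 143, 140, 139, 135, 137, 138, 1
[... 192 characters left out ...]
5, 41, 37, 36, 37, 32, 35, 30, 28, 38, 9, 42, 66, 64, 63, 64, 64, 63, 65, 65, 64, 68]
180 [74, 78, 79, 81, 80, 82, 79, 79, 79, 77, 80, 133, 165, 173, 151, 145, 170, 147, 151, 145, 155, 154, 148, 174, 122, 123, 124, 125, 127, 127, 126, 124, 123, 121, 122] [68, 59, 56, 65, 67, 61, 69, 62, 63, 63, 56, 66, 44, 42, 40, 37, 39, 41, 36, 38, 37, 37, 37, 42, 43, 68, 64, 64, 66, 61, 63, 61, 66, 61, 62]
210 [76, 77, 79, 77, 78, 74, 74, 70, 73, 71, 75, 73, 87, 94, 110, 103, 101, 105, 112, 103, 109, 109, 81, 92, 102, 122, 123, 123, 126, 124, 130, 123, 125, 122, 123] [61, 63, 67, 73, 64, 70, 61, 60, 62, 64, 65, 68, 48, 40, 37, 35, 44, 42, 39, 35, 35, 39, 39, 46, 60, 65, 65, 68, 61, 64, 60, 65, 64, 59, 64]
```

The tin is aligned: columns 228–290 in every row, centre 259 against 259 predicted. Descending and gripping.

```bash
python3 -m pendant '[[[0,0.5,25],[0,0,0],1],[[0,0,30],[0,0,0],1],[[0,0,30],[0,0,0],1],[[0,0,30],[0,0,0],1],[[0,0,25],[0,0,0],1],[[0,0,15],[0,0,0],1],[[0,0,9],[0,0,0],1],[[0,0,5],[0,0,0],1],[[0,0,0],[0,0,0],1],[[0,0,0],[0,0,0],1],[[0,0,0],[0,0,0],1]]' && python3 - <<'E'
from h import *
to(452,-8,8,-9.4)
E
```

```text
t: 27.15
tool_pos: [0.4535, -0.0087, 0.0126]
tool_rot: [2.394, 2.031, 0.003]
contact_force: [-0.1, 0.4, 0.0]
opening: 0.0854
grip_force: 0.0
t 27.15 p [453.5  -8.7  12.6] ydeg -9.4 q6 -0.02 zax [ 0.003 -0.001 -1.   ] shift [ 0.4 -1.6  4.6] turnz 0.0 F [-0.1  0.4  0. ] open 85.4 grip 0.0
```

```bash
python3 -m pendant '[[[0,-0.5,2.5],[0,0,0],0.85],[[0,0,0],[0,0,0],0.8],[[0,0,0],[0,0,0],0.6],[[0,0,0],[0,0,0],0.4],[[0,0,0],[0,0,0],0.4],[[0,0,0],[0,0,0],0.4],[[0,0,0],[0,0,0],0.4],[[0,0,0],[0,0,0],0.4]]' 90 && python3 -m pendant '[[[0,0,-4],[0,0,0],0.4],[[0,0,-8],[0,0,0],0.4],[[0,0,-20],[0,0,0],0.4],[[0,0,-30],[0,0,0],0.4],[[0,0,-35],[0,0,0],0.4],[[0,0,-35],[0,0,0],0.4],[[0,0,0],[0,0,0],0.4],[[0,0,0],[0,0,0],0.4],[[0,0,0],[0,0,0],0.4]]' && python3 - <<'E'
from h import *
a=snap('wrist','w14.png')
to(660,206.5,140,90)
h=cv2.cvtColor(a,cv2.COLOR_RGB2HSV);k=((h[...,1]<50)&(h[...,2]>90)).astype(np.uint8)
n,l,s,c=cv2.connectedComponentsWithStats(k);i=1+s[1:,4].argmax();print(s[i])
for r in range(s[i][1]+3,s[i][1]+s[i][3],25):
    x=np.where(l[r]==i)[0]
    if len(x): print(r,x.min(),x.max())
m=optics.camera_model('wrist')
E
```

```text
t: 27.82
tool_pos: [0.4526, -0.0085, 0.0099]
tool_rot: [2.395, 2.032, 0.001]
contact_force: [-1.6, -0.0, 6.0]
opening: 0.0574
grip_force: 97.0
t: 28.57
tool_pos: [0.4509, -0.0082, 0.1398]
tool_rot: [-2.395, -2.032, 0.002]
contact_force: [-0.7, 1.0, -2.4]
opening: 0.0572
grip_force: 96.9
t 28.62 p [450.2  -8.1 138.7] ydeg -9.4 q6 -0.02 zax [-0.004  0.001 -1.   ] shift [245.9 172.   -1.9] turnz 1.407 F [-0.2  0.3 -2.1] open 57.5 grip 96.9
[  178    52   160   289 32816]
55 179 336
80 180 336
105 181 335
130 182 333
155 184 332
180 186 330
205 187 328
230 189 326
255 192 322
280 193 321
305 193 322
330 195 321
```

```bash
python3 -m pendant '[[[22.4,15.7,0],[0,0,0],0.4],[[22.4,15.7,0],[0,0,0],0.4],[[22.4,15.7,0],[0,0,0],0.4],[[22.4,15.7,0],[0,0,0],0.4],[[22.4,15.7,0],[0,0,0],0.4],[[22.4,15.7,0],[0,0,0],0.4],[[22.4,15.7,0],[0,0,0],0.4],[[22.4,15.7,0],[0,0,0],0.4],[[22.4,15.7,0],[0,0,0],0.4],[[22.4,15.7,0],[0,0,0],0.4],[[22.4,15.7,0],[0,0,0],0.4],[[0,0,0],[0,0,0],0.4]]' && python3 -m pendant '[[[0,0,0],[0,0,0.117],0.4],[[0,0,0],[0,0,0.117],0.4],[[0,0,0],[0,0,0.117],0.4],[[0,0,0],[0,0,0.117],0.4],[[0,0,0],[0,0,0.117],0.4],[[0,0,0],[0,0,0.117],0.4],[[0,0,0],[0,0,0.117],0.4],[[0,0,0],[0,0,0.117],0.4],[[0,0,0],[0,0,0.117],0.4],[[0,0,0],[0,0,0.117],0.4],[[0,0,0],[0,0,0.117],0.4],[[0,0,0],[0,0,0.117],0.4]]' && python3 -m pendant '[[[0,0,0],[0,0,0],0.4],[[0,0,0],[0,0,0],0.4],[[0,0,0],[0,0,0],0.4]]' && python3 - <<'E'
from h import *
a=snap('wrist','w15.png');m=optics.camera_model('wrist')
to(660,207.5,14,90)
o,p,M=tcp()
h=cv2.cvtColor(a,cv2.COLOR_RGB2HSV);k=((h[...,1]<50)&(h[...,2]>90)).astype(np.uint8)
n,l,s,c=cv2.connectedComponentsWithStats(k);i=1+s[1:,4].argmax();print('tin',s[i])
r=s[i][1]+8;x=np.where(l[r]==i)[0];print(((p2w(m,[(x.min(),s[i][1]),(x.max(),s[i][1])],p[2]+.016)-p)@M*1000).round(1))
w=((h[...,0]>12)&(h[...,0]<34)&(h[...,1]>95)&(h[...,2]>70)).astype(np.uint8)
n,l,s,c=cv2.connectedComponentsWithStats(w)
for j in range(1,n):
    if s[j][4]>150:
        ys,xs=np.where(l==j);print('yel',s[j],((p2w(m,[(xs.min(),ys.min()),(xs.max(),ys.min())],.01)-p)@M*1000).round(1))
E
```

```text
t: 29.62
tool_pos: [0.6629, 0.2093, 0.1368]
tool_rot: [-2.391, -2.033, 0.003]
contact_force: [-2.5, -0.5, -1.8]
opening: 0.0578
grip_force: 97.2
t: 30.62
tool_pos: [0.6604, 0.2058, 0.1373]
tool_rot: [3.14, -0.005, -0.009]
contact_force: [0.0, -1.1, -2.4]
opening: 0.0575
grip_force: 97.2
t: 30.87
tool_pos: [0.6614, 0.2062, 0.139]
tool_rot: [3.141, 0.008, -0.004]
contact_force: [0.2, 0.1, -2.2]
opening: 0.0576
grip_force: 97.2
t 30.92 p [661.6 206.3 139.5] ydeg -89.7 q6 1.76 zax [-0.002 -0.    -1.   ] shift [ -1.4  -1.2 125.5] turnz 0.005 F [-0.2  0.5 -2.2] open 57.9 grip 97.2
tin [  178    52   161   289 40311]
[[ 84.3 -27.9 -16.2]
 [ 84.3  28.8 -16.1]]
yel [ 348  120  128  162 4627] [[ 54.5  74.4 129.4]
 [ 53.8 176.4 129.5]]
```

```bash
python3 -m pendant '[[[-1,-0.8,20],[0,0,0],0.4],[[0,0,30],[0,0,0],0.4],[[0,0,30],[0,0,0],0.4],[[0,0,20],[0,0,0],0.4],[[0,0,12],[0,0,0],0.4],[[0,0,6],[0,0,0],0.4],[[0,0,3],[0,0,0],0.4],[[0,0,0],[0,0,0],0.4],[[0,0,0],[0,0,0],0.4],[[0,0,0],[0,0,0],0.4],[[0,0,0],[0,0,0],0.4]]' && python3 -m pendant '[[[0,0,2],[0,0,0],0.4],[[0,0,0],[0,0,0],0.4],[[0,0,0],[0,0,0],0.4],[[0,0,0],[0,0,0],0.4]]'
```

```text
t: 31.83
tool_pos: [0.6624, 0.2076, 0.0215]
tool_rot: [-3.141, -0.005, -0.004]
contact_force: [-0.7, 0.2, -2.5]
opening: 0.058
grip_force: 97.1
t: 32.17
tool_pos: [0.6612, 0.2073, 0.0176]
tool_rot: [3.142, 0.005, -0.0]
contact_force: [-0.6, 0.9, -3.0]
opening: 0.0576
grip_force: 97.1
```

```bash
python3 -m pendant '[[[0,0,2.5],[0,0,0],0.4],[[0,0,0],[0,0,0],0.4],[[0,0,0],[0,0,0],0.4],[[0,0,0],[0,0,0],0.4]]'
```

```text
t: 32.5
tool_pos: [0.6612, 0.2073, 0.015]
tool_rot: [3.142, 0.005, -0.0]
contact_force: [-0.4, -0.1, -2.4]
opening: 0.0578
grip_force: 97.1
```

```bash
python3 -m pendant '[[[0,0,1],[0,0,0],0.4],[[0,0,0],[0,0,0],0.4],[[0,0,0],[0,0,0],0.73],[[0,0,0],[0,0,0],0.8],[[0,0,0],[0,0,0],1],[[0,0,0],[0,0,0],1],[[0,0,-15],[0,0,0],1],[[0,0,-30],[0,0,0],1],[[0,0,-35],[0,0,0],1],[[0,0,-35],[0,0,0],1],[[0,0,-35],[0,0,0],1],[[0,0,-20],[0,0,0],1]]' && python3 -m pendant '[[[0,0,0],[0,0,0],1],[[0,0,0],[0,0,0],1],[[0,0,0],[0,0,0],1]]' && python3 - <<'E'
from h import *
a=snap('wrist','w16.png');m=optics.camera_model('wrist')
to(660,207.5,180,90)
h=cv2.cvtColor(a,cv2.COLOR_RGB2HSV)
y=((h[...,0]>10)&(h[...,0]<36)&(h[...,1]>95)&(h[...,2]>60)).astype(np.uint8);y[260:]=0
n,l,s,c=cv2.connectedComponentsWithStats(y)
for j in range(1,n):
    if s[j][4]>100: print('yel',s[j],c[j].round())
k=((h[...,1]<55)&(h[...,2]>60)).astype(np.uint8)
n,l,s,c=cv2.connectedComponentsWithStats(k)
for j in range(1,n):
    if s[j][4]>300: print('low',s[j],c[j].round())
P=[[.6605+sx*.098,.208+sy*.043,.010] for sx in(-1,1) for sy in(-1,1)];print(w2p(m,P).round().tolist())
P=[[.6605+sx*.085,.207+sy*.03,.030] for sx in(-1,1) for sy in(-1,1)];print(w2p(m,P).round().tolist())
for r in (100,140,180,210):
    hh=h[r,190:330:4]; print(r,hh[:,1].tolist())
E
```

```text
t: 33.5
tool_pos: [0.6633, 0.2078, 0.1915]
tool_rot: [-3.14, -0.005, -0.013]
contact_force: [1.3, -0.1, 1.3]
opening: 0.0857
grip_force: 0.0
t: 33.75
tool_pos: [0.6608, 0.2073, 0.184]
tool_rot: [3.141, 0.005, -0.001]
contact_force: [0.3, 0.1, -0.9]
opening: 0.0858
grip_force: 0.0
t 33.8 p [660.3 207.2 182.7] ydeg -89.8 q6 1.76 zax [-0.003 -0.001 -1.   ] shift [-0.3 -0.3  2.7] turnz 0.003 F [ 0.8 -0.4 -1.1] open 85.3 grip 0.0
yel [ 209   69   93  191 5317] [249. 146.]
yel [ 333  118  114  142 4094] [380. 175.]
yel [489 170  23  58 867] [501. 199.]
low [   0    0  102   70 5530] [52. 28.]
low [  224    83    68   176 10975] [257. 169.]
low [103 242  48  55 672] [125. 269.]
low [365 243  48  54 695] [390. 269.]
[[296.0, 263.0], [216.0, 263.0], [304.0, 68.0], [209.0, 68.0]]
[[287.0, 261.0], [227.0, 261.0], [292.0, 82.0], [223.0, 82.0]]
100 [63, 64, 64, 67, 66, 148, 136, 144, 139, 40, 22, 36, 37, 38, 35, 38, 41, 40, 38, 38, 34, 36, 35, 33, 37, 45, 141, 151, 65, 64, 65, 65, 61, 65, 62]
140 [64, 63, 70, 63, 65, 65, 146, 144, 144, 46, 32, 25, 40, 39, 36, 37, 40, 37, 40, 38, 41, 37, 39, 35, 41, 93, 142, 149, 65, 66, 65, 60, 66, 62, 64]
180 [66, 61, 61, 66, 65, 65, 137, 152, 135, 104, 15, 11, 41, 38, 41, 40, 41, 38, 40, 35, 39, 40, 37, 19, 17, 127, 150, 70, 63, 65, 64, 62, 63, 65, 62]
210 [65, 68, 62, 62, 64, 63, 149, 148, 150, 156, 43, 45, 36, 45, 39, 39, 43, 39, 34, 44, 37, 36, 35, 44, 43, 148, 150, 59, 62, 56, 62, 60, 62, 61, 62]
```

The tin sits within its tray, seen at columns 224–292, rows 83–259, against a predicted 223–292, 82–261. A last numeric check of mug, pot, stamp and pad before handing in.

```bash
python3 - <<'E'
from h import *
s0=cv2.imread('pics/scene0.png');b=snap('scene','s17.png')[:,:,::-1]
s4=cv2.imread('pics/s4.png')
d=lambda p,q,y0,y1,x0,x1:np.abs(p[y0:y1,x0:x1].astype(int)-q[y0:y1,x0:x1]).mean().round(1)
print('mug',d(s0,b,130,180,325,370),'pot',d(s0,b,195,250,130,170),'lookalikes',d(s0,b,170,220,110,210),'stamp vs s4',d(s4,b,228,265,248,284))
h=cv2.cvtColor(b.copy(),cv2.COLOR_BGR2HSV);k=((h[...,0]<13)&(h[...,1]>120)).astype(np.uint8)[225:270,245:290];ys,xs=np.where(k);print('stamp px',xs.min()+245,xs.max()+245,ys.min()+225,ys.max()+225)
m=optics.camera_model('scene');print(w2p(m,[[.637,-.0655,.066],[.637,-.0655,.004]]).round(1))
o=get_obs();print(o['t'],o['contact_force'])
E
```

```text
mug 34.4 pot 7.7 lookalikes 9.4 stamp vs s4 18.5
stamp px 259 272 234 254
[[266.8 234.9]
 [266.7 250.1]]
33.85 [ 0.29115677  0.69790927 -0.59839978]
```

The mug region differs, probably from the arm or its shadow. I'll move the arm aside and compare again.

```bash
python3 -m pendant '[[[0,0,-20],[0,0,0],1],[[-15,25,0],[0,0,0],1],[[-15,25,0],[0,0,0],1],[[-15,25,0],[0,0,0],1],[[-15,25,0],[0,0,0],1],[[-15,25,0],[0,0,0],1],[[-15,25,0],[0,0,0],1],[[-15,25,0],[0,0,0],1],[[-15,25,0],[0,0,0],1],[[-15,25,0],[0,0,0],1],[[-15,25,0],[0,0,0],1],[[0,0,0],[0,0,0],1]]' && python3 - <<'E'
from h import *
s0=cv2.imread('pics/scene0.png');b=snap('scene','s18.png')[:,:,::-1];t0=cv2.imread('pics/top0.png');t=snap('top','t18.png')[:,:,::-1]
def sh(p,q,y0,y1,x0,x1):
    r=cv2.matchTemplate(np.ascontiguousarray(q[y0-8:y1+8,x0-8:x1+8]),np.ascontiguousarray(p[y0:y1,x0:x1]),cv2.TM_CCOEFF_NORMED);_,v,_,l=cv2.minMaxLoc(r);return round(v,3),(l[0]-8,l[1]-8)
print('mug scene',sh(s0,b,132,176,332,366),'pot scene',sh(s0,b,202,246,134,168))
print('mug top',sh(t0,t,186,235,92,132),'pot top',sh(t0,t,176,212,366,410))
o=get_obs();print(o['t'],o['contact_force'],o['tool_pos'])
E
```

```text
t: 34.85
tool_pos: [0.5093, -0.046, 0.2022]
tool_rot: [3.141, -0.001, -0.006]
contact_force: [-0.1, 0.7, 0.0]
opening: 0.0852
grip_force: 0.0
mug scene (0.988, (0, 0)) pot scene (0.994, (0, 0))
mug top (0.999, (0, 0)) pot top (0.999, (0, 0))
34.95 [0.13739379 0.46624102 1.06641495] [ 0.51109909 -0.04354925  0.20276765]
```

Mug and pot have not moved. Handing in.

```bash
python3 -c "from station import ctrl; print(ctrl.finish_job())"
```

```text
the job is handed in; nothing more can be done
None
```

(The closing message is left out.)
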